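# Open the empty canister for filling

### The arm

A 7-joint arm with a two-finger parallel gripper is mounted at the origin on the work surface. World frame = base frame: x ahead of the robot, y to its left, z up, the work surface at z = 0. Lengths are in mm, angles in rad, forces in N, time in s.
With the tool pointing down it reaches from about 400 to 925 mm from the base axis. Payload 5.6 kg.
Tool frame: the origin (TCP) lies on the centre line of the jaws, within the pads' length; the fingertips stand 11 mm ahead of it and the grasp point (between the pads) lies 8 mm behind it; z points along the fingers, y is the direction in which the jaws open and shut (so a half turn about z gives the same grasp; the last joint's range is limited). The gripper opens to 85 mm and grips with 20 to 120 N. Pads are 22 mm wide; open, the fingers measure 114 mm over their backs; the gripper's body (76 mm by 85 mm) begins 54 mm behind the grasp point. The pads swing forward as they close: fully open they stand 13 mm farther back than shut.
Start: joints at [1.116, 0.468, -0.012, 1.603, 0.006, 1.071, -0.056], TCP at [260.129, -595.686, 219.09] pointing down, gripper open.
Joint ranges: [-2.53, 2.53], [-0.31, 2.02], [-1.57, 1.55], [0.28, 2.44], [-1.29, 4.43], [0.15, 1.84], [-2.92, 2.92]. Speed limits (rad/s): [2.57, 2.57, 3.14, 3.14, 3.14, 3.14, 3.14].

### API

Orientations are given as a unit quaternion [w, x, y, z].
In Python, from bench import ctrl gives the robot as it stands.
- The arm moves only by the tool carry_out, never from a script. Its argument "increments" is a list of rows, each a list of 4 numbers: the shift along the tool's x, y, z in m, then the turn about the tool's z in rad. In form: [[x, y, z, turn], ...]. A call has 1 to 12 rows; each row is the pose to reach, as a shift and turn from the pose commanded when the call began, along the tool's axes at that moment; what a row does not reach only later rows make up. A row lasts 1/12 s, in which the tool goes at most 41.7 mm and 7.16 degrees, less where a joint would pass 70% of its speed; a pose out of reach is approached as far as the arm can. A call with a gripper value outside its range is refused whole. "gripper" is the gripper's target within -1 to 1 (fully open at 1, half-way at 0, shut at -1), set as the call begins (left out, the last holds). The fingers move at their own pace and stop on an object; "newtons" is the grip in N (left out, the last holds). Time passes only in rows, so rows that repeat a pose let the fingers close. It gives the time, the measured TCP pose, the force and the opening at its end, in the units of the state.
- ctrl.get_state(): the state, without advancing time (a new reading comes with each control period).
- ctrl.grab_frame(name): name is "side" or "top" or "wrist"; returns a dict with "frame" (420x560x3 uint8, red, green, blue), "fx", "fy", "cx", "cy" (pixels), "D" ([k1, k2, p1, p2, k3] as OpenCV has them; the pictures are not rectified), "T" (4x4, takes a point from camera to world coordinates); the wrist camera has in their place "mount" (4x4, takes a point from camera to tool coordinates, whose origin is the TCP and whose axes are the flange's). Camera axes: x right, y up, looking along -z (the intrinsics and any distortion apply to the point x, -y, -z); pixel columns grow to the right and rows downward; lengths in mm; the calibration is good to about 2 mm. A picture is of the moment at which its call begins: read the wrist's pose just before it. There is no depth.
- ctrl.job_done(): hands the job in, once; it reports no verdict.
Trained networks look in a picture, given as the dict that the camera call returned (one of the last four; its "shot" number tells which), for a name from the list of things; names that differ only in an ending like _2 or _b are one class to them, and where a whole thing is asked for, a point or a joint stands for the part that bears it (a point fixed in the world has none). Each returns a list of dicts, best first, with "score" (0 to 1); they miss things now and then, are a little off and sometimes report something else, mostly with a low value. They report only what shows in the picture. A call takes as long as a camera call. They do not tell look-alikes from the thing itself.
- ctrl.spot_in(query, picture): "rect" ([left, top, right, bottom] in pixels, round what is visible of it).
- ctrl.cut_out(query, picture): "region" (420x560 bool, what is visible of it) and "rect" ([left, top, right, bottom] in pixels, round what is visible of it).
The state is a dict: "t": time; "joint_positions": joint angles; "joint_velocities": joint speeds; "joint_efforts": joint torques, N m; "eef_pos": TCP position; "eef_rot": TCP orientation; "ft_force": force on the tool from outside, world axes, zero at the start; "ft_torque": the same for the moment, N m; "finger_gap": finger opening in mm.
Only numpy, scipy, OpenCV 4.12 (cv2) and the standard library are available. Lean on these libraries where they do the work, as an engineer would, in place of code of your own. Each camera call takes 0.05 s, during which the arm holds its last target. There are 200 camera calls.

### The job

Get the empty canister ready for filling. Carry it by its handle, never by its cap, and stand it down in the steel holder so that it cannot turn, then let go of it, take hold of the screw cap and unscrew it with repeated twists until it lifts free. Lay the cap flat, open side down as it came off, in the upturned tub lid; put nothing down by dropping it, leave the canister standing in the holder and leave the tub, the funnel and the glove box where they are.

Things in the scene. Friction and masses are not known exactly. Their poses are not given: they have to be found in the camera images.
- canister_handle (a point): Grip point of the loose canister (whitish plastic jerrycan, 180 mm long, 120 wide, body 128 high, about 0.36 kg, varies by a quarter), above the middle of its length and width, 167 mm above its underside, in the middle of its handle bar. The bar runs along x from -80 to +22 mm, 22 mm wide (y) and 22 high, legs at both ends, free sides. Axes: x along the canister to the neck, y across, z up.
- canister_neck (a point): Centre of the rim of the canister's round neck, under the cap: 58 mm on +x from the handle point, 174 mm above the underside; same axes. The shoulder around it is flat, at most 135 mm above the underside. The handle's front leg begins 36 mm from the neck's axis and is as high as the cap: fingers that close along the canister's y, or within 0.8 rad of that, pass clear of it.
- cap_center (a point): Centre of the cap (half-way up its axis, z up): black, round, ribbed, 60 mm across, 32 high, 50 g, screwed tight on the neck (centre 162 mm above the canister's underside). Turn it counter-clockwise seen from above: about 0.3 N m for the first third of a turn, then less; rises 2.5 mm per rad, free after about 3.6 rad, then lifts off (28 mm clears the rim); before that it lifts the canister. Grip it 22 mm above its lower edge.
- holder: Low open box of bare sheet steel screwed to the bench; origin at the centre of its underside, x along its length, z up. Floor 4 mm above the bench, inside 192 mm (x) by 132 mm (y): 6 mm of play on each side of the canister. Walls 34 mm high, lips flared outwards up to 42 mm. The canister fits either way round (neck to +x or -x) and can then turn only about 4 degrees.
- tub_lid: Upturned round white tub lid fixed on the bench, used as a dish: 200 mm across, origin at the centre of its underside, inner floor 3 mm above the bench, 192 mm across inside a rim 10 mm high.
- tub_center (a point): Bystander: small closed round white tub, 130 mm across, 105 mm high; this point is half-way up on its axis.
- funnel_center (a point): Bystander: grey plastic funnel standing mouth down, 124 mm across at the bench, 112 mm high, spout up; this point is half-way up on its axis.
- glove_box_center (a point): Bystander: cardboard glove box 115 mm (x) by 180 mm (y) by 70 mm high; this point is at its centre.
Mind the look-alikes: they are no part of the job. There is more than one size of the part that bears cap_center; the job needs the middle-sized.

How it is judged (in metres and radians):
On the way, in this order (a step that is already met when the one before it is completed fails the run):
1. the canister stands in the holder, let go, with its cap still on (horizontal distance between canister_handle and holder below 0.012 m and z of canister_handle in the frame of holder below 0.175 m and angle between canister_handle's own z axis and vertical below 0.05 rad and angle between the x axis of canister_handle and the x axis of holder, either way round below 0.1 rad and z of cap_center in the frame of canister_handle below 0.002 m and horizontal distance between cap_center and canister_handle below 0.064 m and contact force between the fingers and canister below 0.3 N and contact force between the fingers and cap below 0.3 N), for 0.2 s.
2. the cap is unscrewed and lifted clear of the neck while the canister stays down in the holder (horizontal distance between canister_handle and holder below 0.012 m and z of canister_handle in the frame of holder below 0.175 m and angle between canister_handle's own z axis and vertical below 0.05 rad and angle between the x axis of canister_handle and the x axis of holder, either way round below 0.1 rad and z of cap_center in the frame of canister_handle above 0.028 m), for 0.1 s.
At the end, for the whole second after the job is handed in: The canister stands in the holder, on its floor (within 4 mm), upright (within 0.05 rad) and in line with it (within 0.1 rad, either way round); the cap lies at rest, flat on the floor of the upturned tub lid and wholly inside its rim (axis within 67 mm of the lid's centre), top up (within 0.1 rad) (horizontal distance between canister_handle and holder below 0.012 m and z of canister_handle in the frame of holder below 0.175 m and angle between canister_handle's own z axis and vertical below 0.05 rad and angle between the x axis of canister_handle and the x axis of holder, either way round below 0.1 rad and horizontal distance between cap_center and tub_lid below 0.067 m and z of cap_center in the frame of tub_lid below 0.024 m and angle between cap_center's own z axis and vertical below 0.1 rad and linear speed of each of cap, canister below 0.02 m/s); the robot touches nothing.
It fails at once if the tub, the funnel or the glove box is shoved by more than 30 mm (distance of any of tub_center, funnel_center, glove_box_center from where it was at the start of the episode above 0.03 m).
It fails at once if the canister is carried by its cap (more than 30 mm up with the fingers on the cap and the cap still on) (z of cap_center in the frame of canister_handle below 0.002 m and horizontal distance between cap_center and canister_handle below 0.064 m and height (world z) of canister_handle above 0.201 m and contact force between the fingers and cap above 1 N).
It fails at once if the canister is tipped by more than 0.6 rad (angle between canister_handle's own z axis and vertical above 0.6 rad).
It fails at once if the canister or the cap is dropped (moves faster than 0.7 m/s with no finger on it: a fall of about 25 mm) ((linear speed of canister above 0.7 m/s and contact force between the fingers and canister below 0.05 N and contact force between the fingers and cap below 0.05 N) or (linear speed of cap above 0.7 m/s and contact force between the fingers and canister below 0.05 N and contact force between the fingers and cap below 0.05 N)).
It also fails if it takes over 69 s, if anything falls off the work surface, if the arm or the gripper's body presses on something with over 40 N, if the wrist force passes 120 N, or if a joint passes its speed limit or range.

## Working session

There is one attempt and no reset: what is moved stays moved. The work goes in short steps, Python scripts to look and compute and a tool call to move; the robot and the scene stay as the last step left them, time stands still between calls to the robot, and variables do not carry over. Pictures are saved under pics/ and viewed, about 8 in all and at most 12, crops included, and the job is handed in when it is done.

Besides the shell and the picture viewer there is one more tool, called after "Call:" as name(argument=value, ...) on one line, values as JSON. carry_out: Moves the arm, as the interface text tells. Its arguments: {"type":"object","properties":{"increments":{"type":"array","items":{"type":"array","items":{"type":"number"}}},"gripper":{"type":"number"},"newtons":{"type":"number"}},"required":["increments"]}

```bash
ls; mkdir -p pics; cat > h.py <<'E'
import numpy as np, cv2
from bench import ctrl
from scipy.spatial.transform import Rotation as R
def K(p): return np.array([[p['fx'],0,p['cx']],[0,p['fy'],p['cy']],[0,0,1.]])
def tool():
    s=ctrl.get_state(); q=s['eef_rot']; M=np.eye(4); M[:3,:3]=R.from_quat([q[1],q[2],q[3],q[0]]).as_matrix(); M[:3,3]=s['eef_pos']; return M
def grab(n):
    M=tool(); p=ctrl.grab_frame(n)
    if n=='wrist': p['T']=M@np.array(p['mount'])
    p['T']=np.array(p['T']); return p
def ray(p,uv):
    uv=np.array(uv,float).reshape(-1,1,2); n=cv2.undistortPoints(uv,K(p),np.array(p['D'],float)).reshape(-1,2)
    d=np.c_[n[:,0],-n[:,1],-np.ones(len(n))]@p['T'][:3,:3].T
    return p['T'][:3,3],d
def at(p,uv,z):
    o,d=ray(p,uv); return o+d*((z-o[2])/d[:,2])[:,None]
def proj(p,X):
    X=np.atleast_2d(X).astype(float); c=(X-p['T'][:3,3])@p['T'][:3,:3]; c=c*[1,-1,-1]
    return cv2.projectPoints(c,np.zeros(3),np.zeros(3),K(p),np.array(p['D'],float))[0].reshape(-1,2)
def save(p,f): cv2.imwrite('pics/'+f,p['frame'][:,:,::-1] if isinstance(p,dict) else p[:,:,::-1])
E
python3 - <<'E'
from h import *
ps={n:grab(n) for n in('top','side')}
save(np.vstack([ps['top']['frame']]),'top0.png'); save(ps['side'],'side0.png')
for n,p in ps.items():
    print(n,p['T'].round(2).tolist(),p['fx'],p['D'])
    for q in['canister_handle','cap_center','holder','tub_lid','tub_center','funnel_center','glove_box_center']:
        print(q,[(np.round(d['rect']).tolist(),round(d['score'],2)) for d in ctrl.spot_in(q,p)][:5])
print(ctrl.get_state())
E
```

```text
pics
top [[-0.01, 0.99, -0.17, 448.23], [-1.0, -0.01, 0.03, 98.32], [0.02, 0.17, 0.99, 1236.59], [0.0, 0.0, 0.0, 1.0]] 381.1204160279175 [-0.06150525  0.          0.          0.          0.        ]
canister_handle [([159.0, 211.0, 215.0, 280.0], 0.73), ([279.0, 163.0, 318.0, 197.0], 0.48)]
cap_center [([176.0, 215.0, 195.0, 231.0], 0.92), ([125.0, 214.0, 157.0, 241.0], 0.66), ([188.0, 189.0, 202.0, 198.0], 0.64)]
holder []
tub_lid [([366.0, 216.0, 424.0, 276.0], 0.64)]
tub_center [([346.0, 146.0, 390.0, 189.0], 0.6)]
funnel_center [([282.0, 163.0, 320.0, 197.0], 0.61)]
glove_box_center [([209.0, 151.0, 268.0, 190.0], 0.63)]
side [[-0.94, 0.25, -0.21, 370.03], [-0.33, -0.71, 0.63, 888.09], [0.01, 0.66, 0.75, 1050.68], [0.0, 0.0, 0.0, 1.0]] 493.3782969007434 [-0.15277062  0.          0.          0.          0.        ]
canister_handle [([228.0, 271.0, 324.0, 362.0], 0.71)]
cap_center [([200.0, 350.0, 243.0, 397.0], 0.88), ([200.0, 292.0, 221.0, 311.0], 0.81), ([235.0, 260.0, 267.0, 291.0], 0.75)]
holder [([281.0, 179.0, 365.0, 246.0], 0.74)]
tub_lid [([312.0, 129.0, 375.0, 170.0], 0.6
[... 260 characters left out ...]
tions': array([ 1.11600933,  0.46747336, -0.01161111,  1.60268168,  0.00599731,
        1.07138294, -0.05632629]), 'joint_velocities': array([-0.00073403, -0.0019836 ,  0.00042271,  0.00010852, -0.00185187,
        0.00082733, -0.00056061]), 'joint_efforts': array([ 4.80670387e-04, -5.32164180e+01,  2.11840833e-02, -2.51620978e+01,
        1.14196620e-02,  1.27851516e-03, -7.38652393e-07]), 'eef_pos': array([ 260.1387962 , -595.70085759,  219.11526628]), 'eef_rot': array([ 4.73583837e-05,  9.78887813e-01,  2.04398255e-01, -4.28533676e-06]), 'ft_force': array([-0.63600007,  0.8974062 ,  0.64281379]), 'ft_torque': array([-0.04264923,  0.01407306, -0.00011013]), 'finger_gap': 85.31758834532495}
```

View pics/top0.png

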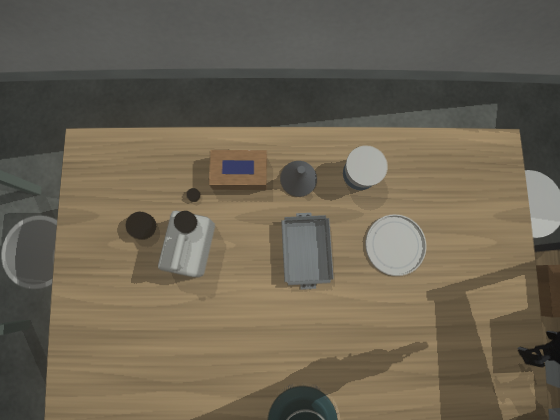

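View pics/side0.png

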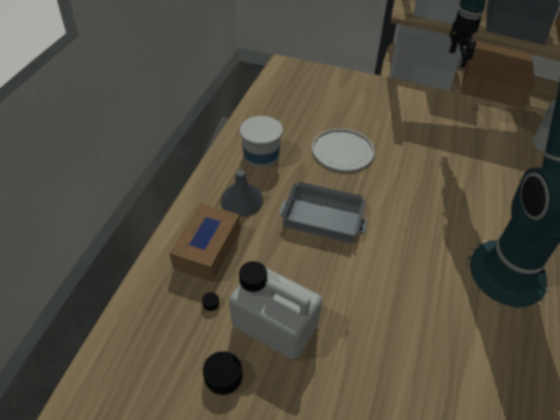

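```bash
python3 - <<'E'
from h import *
t=grab('top'); s=grab('side')
a=cv2.resize(t['frame'][180:300,110:230],(400,400),interpolation=cv2.INTER_CUBIC)
b=cv2.resize(t['frame'][200:300,270:340],(280,400),interpolation=cv2.INTER_CUBIC)
c=cv2.resize(s['frame'][250:410,190:330],(350,400),interpolation=cv2.INTER_CUBIC)[:, :]
save(np.hstack([a,b]),'c1.png')
def cen(p,q,box,z):
    for d in ctrl.cut_out(q,p):
        m=d['region'].astype(np.uint8); r=d['rect']; u=((r[0]+r[2])/2,(r[1]+r[3])/2)
        M=cv2.moments(m,True); g=(M['m10']/M['m00'],M['m01']/M['m00'])
        print(q,np.round(r),round(d['score'],2),'cen',np.round(g,1),at(p,[g],z)[0].round(), 'minrect',[np.round(v,1) for v in cv2.minAreaRect(np.argwhere(m)[:,::-1].astype(np.float32))])
for n,p in(('top',t),('side',s)):
    print(n)
    cen(p,'cap_center',0,165); cen(p,'tub_lid',0,5); cen(p,'holder',0,20); cen(p,'canister_handle',0,100); cen(p,'tub_center',0,60); cen(p,'funnel_center',0,50); cen(p,'glove_box_center',0,40)
E
```

```text
top
cap_center [176. 214. 194. 230.] 0.89 cen [185.  221.3] [599. 336. 165.] minrect [array([185., 221.]), array([22., 22.]), np.float64(90.0)]
cap_center [129. 210. 154. 240.] 0.81 cen [140.1 225.1] [588. 463. 165.] minrect [array([140., 225.]), array([26., 28.]), np.float64(90.0)]
tub_lid [366. 214. 424. 276.] 0.56 cen [395.5 244.4] [ 540. -316.    5.] minrect [array([395.5, 244.5]), array([59., 59.]), np.float64(90.0)]
canister_handle [157. 212. 215. 279.] 0.74 cen [186.6 247.8] [528. 343. 100.] minrect [array([186.6, 243.8]), array([46.8, 62.1]), np.float64(13.0)]
tub_center [345. 144. 393. 189.] 0.85 cen [364.7 167.4] [ 785. -211.   60.] minrect [array([364., 168.]), array([41. , 46.7]), np.float64(45.0)]
funnel_center [282. 163. 319. 196.] 0.82 cen [297.9 178.8] [750.   4.  50.] minrect [array([298., 179.]), array([34., 36.]), np.float64(90.0)]
glove_box_center [210. 153. 268. 193.] 0.8 cen [237.6 169.4] [785. 199.  40.] minrect [array([237., 170.]), array([40., 58.]), np.float64(90.0)]
glove_box_center [157. 209. 219. 277.] 0.72 cen [186.4 248.1] [532. 357.  40.] minrect [arra
[... 516 characters left out ...]
 0.98 cen [323.5 211.3] [526. -23.  20.] minrect [array([323.9, 211. ]), array([85.4, 48.6]), np.float64(13.4)]
canister_handle [230. 271. 324. 359.] 0.93 cen [276.9 313.6] [530. 370. 100.] minrect [array([274., 310.]), array([91.2, 69.8]), np.float64(26.6)]
tub_center [243. 115. 282. 165.] 0.84 cen [260.8 139.9] [ 780. -206.   60.] minrect [array([260.5, 140.5]), array([49., 41.]), np.float64(90.0)]
funnel_center [221. 169. 267. 218.] 0.69 cen [241.5 196.4] [751.  27.  50.] minrect [array([243.4, 196.4]), array([39.8, 42.7]), np.float64(34.4)]
glove_box_center [168. 205. 241. 283.] 0.68 cen [205.3 241.9] [784. 201.  40.] minrect [array([205.4, 240.7]), array([52.3, 75.1]), np.float64(26.6)]
```

View pics/c1.png

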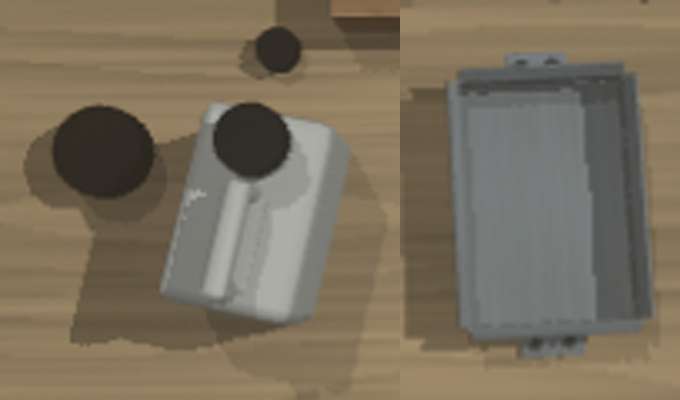

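```bash
cat >> h.py <<'E'
def inc(x,y,z,psi):
    M=tool(); d=M[:3,:3].T@(np.array([x,y,z])-M[:3,3]); p0=np.arctan2(M[1,0],M[0,0])
    print('inc m',(d/1000).round(4),'turn',round((p0-psi+np.pi)%(2*np.pi)-np.pi,4),'dist',round(float(np.linalg.norm(d))),'psi0',round(p0,3))
def cut(p,q):
    o=[]
    for d in ctrl.cut_out(q,p):
        M=cv2.moments(d['region'].astype(np.uint8),True); o.append((np.array([M['m10']/M['m00'],M['m01']/M['m00']]),d['score'],d['region'],np.round(d['rect'])))
    return o
E
python3 - <<'E'
from h import *
inc(500,-60,380,3.0)
t=grab('top')
print(np.array(ctrl.grab_frame('wrist')['mount']).round(2).tolist())
px=lambda c,o,s:np.array(c)*s+o
b=np.array([[181.4,237],[174.5,267.9]]); w=at(t,b,178); print('bar',w.round(),np.arctan2(*(w[0]-w[1])[1::-1]))
c=np.array([[47,82],[63,328],[230,72],[250,318],[58,70],[224,65],[70,337],[242,326]])*.25+[270,200]
w=at(t,c,42); print(w.round()[:,:2].tolist(), w.mean(0).round())
E
```

```text
inc m [ 0.4342 -0.3949 -0.1609] turn -2.5883 dist 609 psi0 0.412
[[0.0, 0.96, 0.27, 70.09], [1.0, -0.0, -0.0, -0.39], [-0.0, 0.27, -0.96, -154.93], [0.0, 0.0, 0.0, 1.0]]
bar [[553. 342. 178.]
 [468. 358. 178.]] -0.19152143161043558
[[617.0, 58.0], [425.0, 47.0], [624.0, -88.0], [431.0, -98.0], [626.0, 49.0], [629.0, -84.0], [418.0, 42.0], [425.0, -92.0]] [524. -21.  42.]
```

```bash
python3 -c "
from h import *
inc(450,-30,380,3.0)"
```

```text
inc m [ 0.4004 -0.4424 -0.1609] turn -2.5882 dist 618 psi0 0.412
```

Call:
carry_out(increments=[[0.4, -0.442, -0.16, -2.588], [0.4, -0.442, -0.16, -2.588], [0.4, -0.442, -0.16, -2.588], [0.4, -0.442, -0.16, -2.588], [0.4, -0.442, -0.16, -2.588], [0.4, -0.442, -0.16, -2.588], [0.4, -0.442, -0.16, -2.588], [0.4, -0.442, -0.16, -2.588], [0.4, -0.442, -0.16, -2.588], [0.4, -0.442, -0.16, -2.588], [0.4, -0.442, -0.16, -2.588], [0.4, -0.442, -0.16, -2.588]], gripper=1)

```text
t: 2.7
eef_pos: [413.9, -135.9, 349.6]
eef_rot: [0.001, 0.574, 0.819, -0.0]
ft_force: [0.9, -0.3, 0.4]
finger_gap: 85.7
```

```bash
python3 -c "
from h import *
inc(450,-30,380,3.0);print(ctrl.get_state()['joint_positions'])"
```

```text
inc m [ 0.0873  0.07   -0.0305] turn -1.0823 dist 116 psi0 1.918
[ 0.75811917  0.00204494 -0.51069171  1.89569379  0.00195356  1.24311578
  0.59370963]
```

Call:
carry_out(increments=[[0.087, 0.07, -0.03, -1.08], [0.087, 0.07, -0.03, -1.08], [0.087, 0.07, -0.03, -1.08], [0.087, 0.07, -0.03, -1.08], [0.087, 0.07, -0.03, -1.08], [0.087, 0.07, -0.03, -1.08], [0.087, 0.07, -0.03, -1.08], [0.087, 0.07, -0.03, -1.08], [0.087, 0.07, -0.03, -1.08], [0.087, 0.07, -0.03, -1.08]])

```text
t: 3.53
eef_pos: [450.6, -32.5, 378.8]
eef_rot: [0.0, 0.074, 0.997, -0.0]
ft_force: [-0.3, -0.2, -0.3]
finger_gap: 85.0
```

```bash
python3 - <<'E'
from h import *
p=grab('wrist'); print(tool()[:3,3].round(1),ctrl.get_state()['joint_positions'].round(2))
for g,sc,m,r in cut(p,'holder'): print(g.round(1),round(sc,2),r,at(p,[g],20).round(), at(p,[g],4).round())
save(p,'w1.png')
inc(460,350,330,2.93)
E
```

```text
[450.6 -32.5 378.8] [ 0.64  0.03 -0.65  1.81  0.02  1.31  1.41]
[299.5 201.3] 0.73 [238. 121. 359. 282.] [[520. -20.  20.]] [[525. -19.   4.]]
inc m [0.0488 0.3795 0.0487] turn 0.0592 dist 386 psi0 2.989
```

View pics/w1.png

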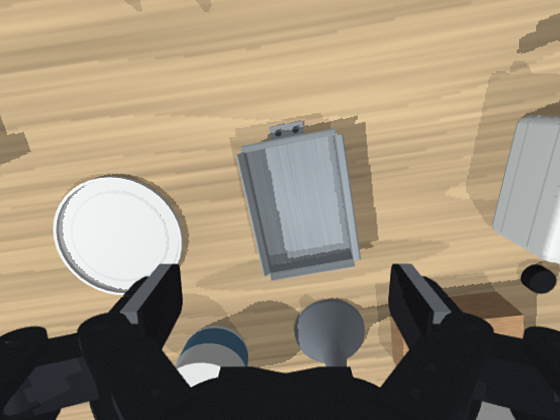

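```bash
python3 - <<'E'
from h import *
p=grab('wrist')
c=cv2.resize(p['frame'][105:295,220:375],(620,760),interpolation=cv2.INTER_CUBIC)[:600] if 0 else cv2.resize(p['frame'][110:290,225:370],None,fx=3.3,fy=3.3,interpolation=cv2.INTER_CUBIC)
save(c,'w1c.png')
E
```

```text
(no output)
```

View pics/w1c.png

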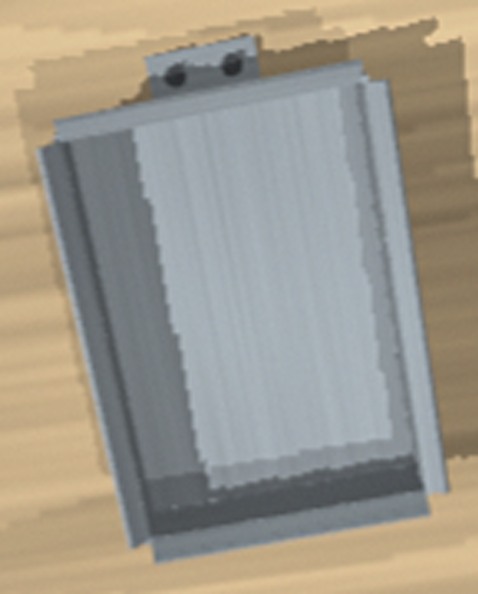

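Call:
carry_out(increments=[[0.049, 0.38, 0.03, 0.06], [0.049, 0.38, 0.03, 0.06], [0.049, 0.38, 0.03, 0.06], [0.049, 0.38, 0.03, 0.06], [0.049, 0.38, 0.03, 0.06], [0.049, 0.38, 0.03, 0.06], [0.049, 0.38, 0.03, 0.06], [0.049, 0.38, 0.03, 0.06], [0.049, 0.38, 0.03, 0.06], [0.049, 0.38, 0.03, 0.06], [0.049, 0.38, 0.03, 0.06], [0.049, 0.38, 0.03, 0.06]])

```text
t: 4.68
eef_pos: [458.7, 350.6, 348.2]
eef_rot: [-0.0, 0.105, 0.995, -0.0]
ft_force: [0.6, -0.5, 0.6]
finger_gap: 85.4
```

```bash
python3 - <<'E'
from h import *
p=grab('wrist'); M=tool(); print(M[:3,3].round(1),ctrl.get_state()['joint_positions'].round(2))
for q,z in(('cap_center',170),('canister_handle',100)):
    for g,sc,m,r in cut(p,q): print(q,g.round(1),round(sc,2),r,at(p,[g],z).round())
b=np.array([[553,342,178],[468,358,178.],[598.5,336,178],[542,349,178]]);print(proj(p,b).round())
save(p,'w2.png')
E
```

```text
[459.3 349.5 348.4] [-0.03  0.38 -0.88  1.58  0.3   1.33  0.4 ]
cap_center [297.9 307.4] 0.65 [270. 275. 332. 340.] [[597. 337. 170.]]
cap_center [413.6 236.8] 0.56 [376. 206. 449. 271.] [[541. 467. 170.]]
canister_handle [297.2 224. ] 0.84 [246. 154. 352. 312.] [[527. 352. 100.]]
[[295. 274.]
 [294. 192.]
 [298. 313.]
 [300. 263.]]
```

View pics/w2.png

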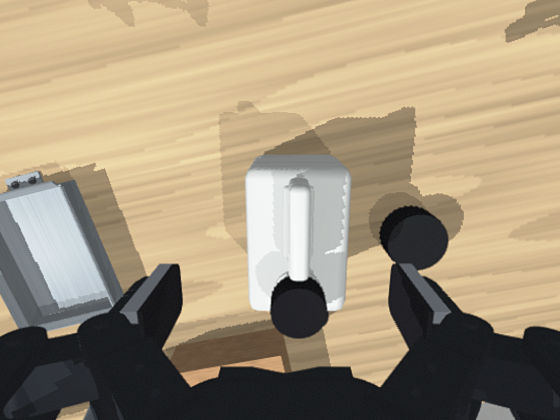

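```bash
python3 - <<'E'
from h import *
p=grab('wrist')
w=at(p,[[300,188],[299,278],[299,305]],178); print(w.round(1)); d=w[1]-w[0]; print('yaw',np.arctan2(d[1],d[0]))
d=w[2]-w[0]; print(np.arctan2(d[1],d[0]))
M=np.eye(4); c,s=np.cos(2.989),np.sin(2.989); M[:3,:3]=[[c,s,0],[s,-c,0],[0,0,-1]]; M[:3,3]=[450.6,-32.5,378.8]
q=dict(p); q['T']=M@np.array(p['mount'])
e=np.array([[38,148],[133,547],[388,83],[449,490],[57,122],[360,62],[155,562],[430,515]])/3.3+[225,110]
w=at(q,e,42)[:,:2]; print(w.round(1).tolist(),w.mean(0).round(1),[np.arctan2(*(b-a)[::-1]).round(3) for a,b in((w[0],w[1]),(w[2],w[3]),(w[5],w[4]),(w[7],w[6]))])
mid=w.reshape(4,2,2).mean(1); print(mid.round(1).tolist(), np.linalg.norm(mid[0]-mid[1]),np.linalg.norm(mid[2]-mid[3]))
inc(541,349,159,2.94)
E
```

```text
[[467.5 362.6 178. ]
 [560.5 342.6 178. ]
 [591.2 336.3 178. ]]
yaw -0.2118273887315052
-0.20941925128151498
[[434.2, -98.0], [625.2, -89.2], [429.8, 52.4], [618.6, 60.6], [424.7, -88.0], [419.5, 41.8], [634.4, -80.2], [629.9, 50.7]] [527.  -18.7] [np.float64(0.046), np.float64(0.043), np.float64(-1.531), np.float64(-1.536)]
[[529.7, -93.6], [524.2, 56.5], [422.1, -23.1], [632.2, -14.8]] 150.2308447227163 210.23641219871013
inc m [-0.079   0.0175  0.1901] turn -0.0116 dist 207 psi0 2.928
```

Call:
carry_out(increments=[[-0.079, 0.0165, 0.08, -0.004], [-0.079, 0.0165, 0.12, -0.004], [-0.079, 0.0165, 0.15, -0.004], [-0.079, 0.0165, 0.17, -0.004], [-0.079, 0.0165, 0.18, -0.004], [-0.079, 0.0165, 0.19, -0.004], [-0.079, 0.0165, 0.19, -0.004], [-0.079, 0.0165, 0.19, -0.004]])

```text
t: 5.55
eef_pos: [540.0, 350.4, 160.2]
eef_rot: [0.0, 0.103, 0.995, 0.001]
ft_force: [0.5, 0.1, 1.2]
finger_gap: 85.4
```

```bash
python3 - <<'E'
from h import *
M=tool(); print(M[:3,3].round(1))
p=grab('wrist'); s=grab('side'); 
save(np.hstack([p['frame'][150:,100:460],cv2.resize(s['frame'][220:400,180:370],None,fx=1.5,fy=1.5)]),'w3.png')
E
```

```text
[540.  350.4 160.2]
```

View pics/w3.png

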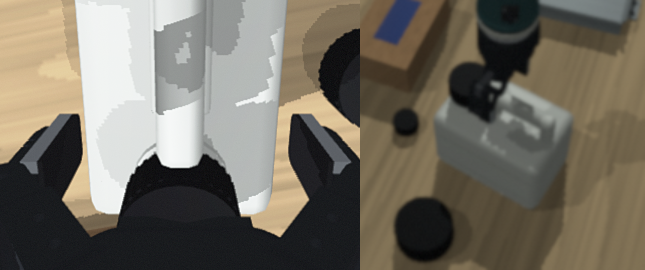

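Call:
carry_out(increments=[[0, 0, 0, 0], [0, 0, 0, 0], [0, 0, 0, 0], [0, 0, 0, 0], [0, 0, 0, 0], [0, 0, 0, 0], [0, 0, 0, 0], [0, 0, 0, 0]], gripper=-1, newtons=70)

```text
t: 6.32
eef_pos: [539.7, 349.9, 159.2]
eef_rot: [0.0, 0.103, 0.995, -0.0]
ft_force: [-1.7, -2.2, 6.1]
finger_gap: 19.5
```

Call:
carry_out(increments=[[0, 0, -0.01, 0], [0, 0, -0.025, 0], [0, 0, -0.045, 0], [0, 0, -0.065, 0], [0, 0, -0.08, 0], [0, 0, -0.09, 0], [0, 0, -0.09, 0], [0, 0, -0.09, 0]])

```text
t: 6.98
eef_pos: [539.6, 350.3, 248.9]
eef_rot: [0.0, 0.103, 0.995, 0.0]
ft_force: [0.2, -0.4, -4.1]
finger_gap: 19.5
```

```bash
python3 - <<'E'
from h import *
s=ctrl.get_state(); print(s['eef_pos'].round(1),s['ft_force'].round(1),s['ft_torque'].round(2),s['finger_gap'],s['joint_positions'].round(2))
y=0.043
inc(526-1.5*np.cos(y),-20-1.5*np.sin(y),248,np.pi+y)
p=grab('wrist')
for g,sc,m,r in cut(p,'cap_center'): print(g.round(1),round(sc,2),r,at(p,[g],259).round())
E
```

```text
[539.6 350.3 248.9] [ 0.2 -0.4 -4.1] [0.02 0.11 0.02] 19.48357271823483 [-0.08  0.57 -0.8   1.55  0.43  1.2   0.41]
inc m [-0.0609 -0.3656  0.0008] turn -0.2489 dist 371 psi0 2.936
[437.5 203. ] 0.94 [390. 164. 487. 245.] [[524. 421. 259.]]
[285.3 345.1] 0.88 [251. 310. 324. 375.] [[581. 343. 259.]]
```

Call:
carry_out(increments=[[-0.002, -0.012, 0, -0.01], [-0.006, -0.036, 0, -0.03], [-0.012, -0.07, 0, -0.05], [-0.018, -0.106, 0, -0.075], [-0.024, -0.142, 0, -0.1], [-0.03, -0.178, 0, -0.125], [-0.036, -0.214, 0, -0.15], [-0.042, -0.25, 0, -0.175], [-0.048, -0.286, 0, -0.2], [-0.054, -0.322, 0, -0.225], [-0.059, -0.352, 0, -0.24], [-0.061, -0.366, 0, -0.249]])

```text
t: 8.08
eef_pos: [523.5, -26.4, 247.2]
eef_rot: [-0.002, -0.019, 1.0, -0.001]
ft_force: [0.7, -0.2, -5.1]
finger_gap: 19.5
```

Call:
carry_out(increments=[[0, 0, 0, 0], [0, 0, 0, 0], [0, 0, 0, 0]])

```text
t: 8.33
eef_pos: [524.1, -19.4, 248.2]
eef_rot: [-0.0, -0.022, 1.0, 0.001]
ft_force: [-0.6, 0.3, -4.6]
finger_gap: 19.5
```

```bash
python3 - <<'E'
from h import *
s=ctrl.get_state(); print(s['ft_force'].round(1),s['finger_gap'],s['joint_positions'].round(2))
M=tool();print(M[:3,3].round(1),M[:3,:3].round(3).tolist())
y=0.043
inc(526-1.5*np.cos(y),-20-1.5*np.sin(y),212,np.pi+y)
ps={n:grab(n) for n in('top','side','wrist')}
r=[ps['wrist']['frame'][90:370,100:460],cv2.resize(ps['side']['frame'][150:290,230:400],None,fx=2,fy=2)]
save(np.hstack(r),'w4.png')
for n in('top','side'):
    for g,sc,m,r in cut(ps[n],'cap_center'): print(n,g.round(1),round(sc,2),r,at(ps[n],[g],162+89).round(1))
E
```

```text
[-0.6  0.3 -4.6] 19.450076560117243 [ 0.7   0.37 -0.89  1.83  0.32  1.09  1.31]
[524.1 -19.4 248.2] [[-0.999, -0.044, -0.001], [-0.044, 0.999, 0.001], [0.001, 0.001, -1.0]]
inc m [-0.0004 -0.0008  0.0362] turn 0.0012 dist 36 psi0 -3.097
top [140.2 225.4] 0.98 [125. 212. 155. 242.] [[576.4 433.5 251. ]]
side [222. 373.] 0.92 [203. 349. 242. 397.] [[554.9 593.8 251. ]]
side [209.7 301.1] 0.54 [202. 294. 220. 309.] [[631.9 470.2 251. ]]
```

View pics/w4.png

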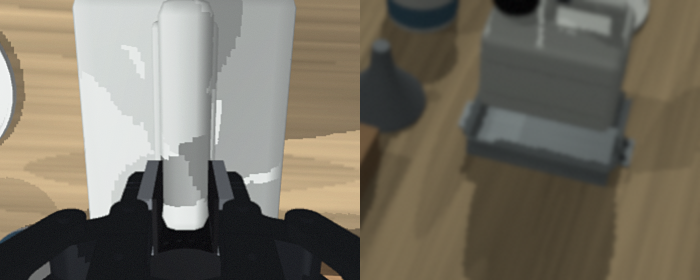

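Call:
carry_out(increments=[[0, 0, 0.012, 0], [0, 0, 0.028, 0], [0, 0, 0.042, 0], [0, 0, 0.05, 0], [0, 0, 0.056, 0], [0, 0, 0.06, 0], [0, 0, 0.064, 0], [0, 0, 0.068, 0], [0, 0, 0.07, 0], [0, 0, 0.07, 0]])

```text
t: 9.42
eef_pos: [524.5, -20.5, 178.5]
eef_rot: [-0.0, -0.022, 1.0, -0.0]
ft_force: [-0.4, 0.2, -5.0]
finger_gap: 19.4
```

Call:
carry_out(increments=[[0, 0, 0.003, 0], [0, 0, 0.006, 0], [0, 0, 0.009, 0], [0, 0, 0.011, 0], [0, 0, 0.012, 0], [0, 0, 0.013, 0], [0, 0, 0.014, 0], [0, 0, 0.0145, 0], [0, 0, 0.015, 0], [0, 0, 0.015, 0]])

```text
t: 10.25
eef_pos: [524.6, -20.5, 163.7]
eef_rot: [-0.0, -0.022, 1.0, -0.0]
ft_force: [0.5, -0.3, -5.3]
finger_gap: 19.6
```

Call:
carry_out(increments=[[0, 0, 0.0005, 0], [0, 0, 0.001, 0], [0, 0, 0.0015, 0], [0, 0, 0.002, 0], [0, 0, 0.002, 0], [0, 0, 0.002, 0]])

```text
t: 10.75
eef_pos: [524.4, -21.4, 163.1]
eef_rot: [-0.0, -0.021, 1.0, -0.001]
ft_force: [-5.6, -3.1, 10.7]
finger_gap: 19.6
```

Call:
carry_out(increments=[[0, 0, 0, 0], [0, 0, 0, 0], [0, 0, 0, 0], [0, 0, 0, 0], [0, 0, 0, 0], [0, 0, 0, 0], [0, 0, 0, 0]], gripper=1)

```text
t: 11.33
eef_pos: [524.6, -20.4, 161.6]
eef_rot: [0.0, -0.022, 1.0, 0.0]
ft_force: [-0.7, -0.6, 0.1]
finger_gap: 85.4
```

Call:
carry_out(increments=[[0, 0, -0.02, 0], [0, 0, -0.05, 0], [0.02, 0, -0.09, 0], [0.04, 0, -0.13, 0], [0.04, 0, -0.16, 0], [0.04, 0, -0.18, 0], [0.04, 0, -0.18, 0], [0.04, 0, -0.18, 0]])

```text
t: 12.0
eef_pos: [485.0, -22.4, 342.6]
eef_rot: [0.001, -0.021, 1.0, -0.001]
ft_force: [-0.2, -0.0, -0.8]
finger_gap: 85.1
```

```bash
python3 - <<'E'
from h import *
ps={n:grab(n) for n in('top','side','wrist')}; print(tool()[:3,3].round(1))
for n in('side','wrist'):
    for g,sc,m,r in cut(ps[n],'cap_center'): print(n,g.round(1),round(sc,2),r,at(ps[n],[g],170).round(1))
save(ps['wrist'],'w5.png')
y=.043
print(proj(ps['wrist'],[[526+58*np.cos(y),-20+58*np.sin(y),182],[526-80,-20-80*y,182]]).round(1))
E
```

```text
[483.9 -22.3 340.3]
side [306.8 168.9] 0.93 [291. 156. 320. 181.] [[583.4 -17.5 170. ]]
side [222.1 372.7] 0.9 [205. 349. 244. 397.] [[573.8 563.4 170. ]]
side [209.3 301.3] 0.65 [201. 292. 222. 312.] [[659.  428.7 170. ]]
wrist [514.7 314.5] 0.97 [502. 300. 534. 333.] [[613.4 225.1 170. ]]
wrist [283.2 279.2] 0.79 [252. 248. 319. 310.] [[584.4 -19.1 170. ]]
[[284.7 284.5]
 [284.8 144.6]]
```

View pics/w5.png

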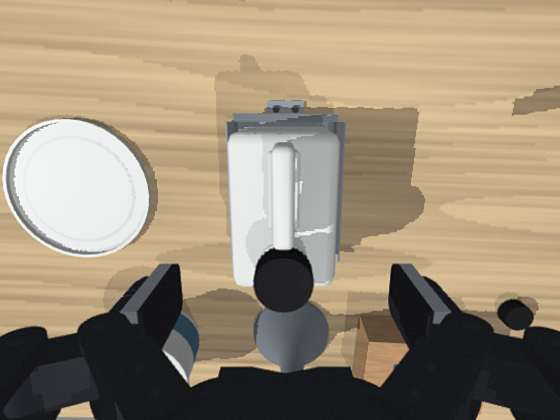

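```bash
python3 -c "
from h import *
inc(584,-18.5,162,2.46)"
```

```text
inc m [-0.1005 -0.0009  0.1781] turn 0.7251 dist 205 psi0 -3.098
```

Call:
carry_out(increments=[[-0.035, 0, 0.02, 0.12], [-0.07, 0, 0.05, 0.24], [-0.1, -0.001, 0.08, 0.36], [-0.1005, -0.001, 0.1, 0.48], [-0.1005, -0.001, 0.11, 0.6], [-0.1005, -0.001, 0.12, 0.725], [-0.1005, -0.001, 0.135, 0.725], [-0.1005, -0.001, 0.15, 0.725], [-0.1005, -0.001, 0.165, 0.725], [-0.1005, -0.001, 0.175, 0.725], [-0.1005, -0.001, 0.178, 0.725], [-0.1005, -0.001, 0.178, 0.725]])

```text
t: 13.25
eef_pos: [584.4, -18.7, 162.4]
eef_rot: [-0.001, 0.334, 0.942, -0.0]
ft_force: [-1.1, 0.3, -0.0]
finger_gap: 85.1
```

```bash
python3 - <<'E'
from h import *
inc(584,-18.5,162,2.46); s=ctrl.get_state(); print(tool()[:3,3].round(1),s['ft_force'].round(1),s['joint_positions'].round(2))
p=grab('wrist'); print(proj(p,[[584,-18.5,182]]).round(),[(g.round(),r) for g,sc,m,r in cut(p,'cap_center')])
save(p['frame'],'w6.png')
E
```

```text
inc m [ 0.0004 -0.0001  0.0004] turn 0.0 dist 1 psi0 2.46
[584.4 -18.7 162.4] [-1.1  0.3 -0. ] [ 0.49  0.53 -0.68  1.78  0.4   0.97  0.54]
[[282. 275.]] [(array([282., 267.]), array([212., 192., 356., 338.])), (array([185., 120.]), array([ 17.,   1., 388., 294.]))]
```

View pics/w6.png

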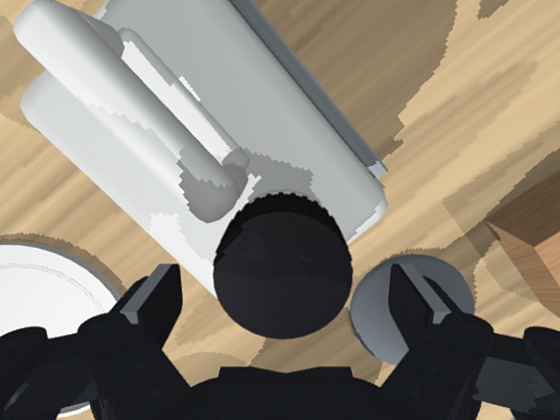

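Call:
carry_out(increments=[[0, 0, 0, 0], [0, 0, 0, 0], [0, 0, 0, 0], [0, 0, 0, 0], [0, 0, 0, 0]], gripper=-1, newtons=60)

```text
t: 13.77
eef_pos: [588.3, -25.7, 171.1]
eef_rot: [0.005, 0.336, 0.942, -0.005]
ft_force: [-10.8, -20.4, 54.2]
finger_gap: 25.7
```

Call:
carry_out(increments=[[0, 0, -0.0003, -0.12], [0, 0, -0.0006, -0.24], [0, 0, -0.0009, -0.36], [0, 0, -0.0012, -0.48], [0, 0, -0.0015, -0.6], [0, 0, -0.0018, -0.72], [0, 0, -0.0021, -0.84], [0, 0, -0.0024, -0.96], [0, 0, -0.0027, -1.08], [0, 0, -0.003, -1.2], [0, 0, -0.0033, -1.32], [0, 0, -0.0036, -1.44]])

```text
t: 14.77
eef_pos: [587.2, -18.6, 169.9]
eef_rot: [0.002, -0.373, 0.928, -0.001]
ft_force: [1.0, 0.6, 6.5]
finger_gap: -0.1
```

```bash
python3 - <<'E'
from h import *
inc(584,-18.5,162,2.46); s=ctrl.get_state(); print(tool()[:3,3].round(1),s['ft_force'].round(1),s['ft_torque'].round(2),s['finger_gap'],s['joint_positions'].round(2))
E
```

```text
inc m [0.0023 0.0023 0.0079] turn 1.4451 dist 9 psi0 -2.378
[587.2 -18.6 169.9] [1.  0.6 6.5] [ 0.04 -0.16  0.01] -0.057407644609778215 [ 0.7   0.66 -1.01  1.76  0.63  1.08  1.8 ]
```

```bash
python3 - <<'E'
from h import *
ps={n:grab(n) for n in('top','side','wrist')}; M=tool()
for n in('top','side','wrist'):
    for g,sc,m,r in cut(ps[n],'cap_center'): print(n,g.round(1),round(sc,2),r,at(ps[n],[g],170).round(1))
print(proj(ps['wrist'],[M[:3,3],M[:3,3]-[0,0,11]]).round())
f=ps['side']['frame'][120:260,240:400]; 
save(np.hstack([ps['wrist']['frame'][70:,60:480],cv2.resize(f,(400,350),interpolation=cv2.INTER_CUBIC)]),'w7.png')
E
```

```text
top [140.6 225.2] 0.75 [124. 212. 156. 242.] [[587.5 460.  170. ]]
top [193.  194.5] 0.69 [189. 189. 202. 202.] [[675.  314.2 170. ]]
side [307.  170.3] 0.73 [293. 156. 318. 182.] [[581.3 -12.5 170. ]]
side [209.5 301.1] 0.72 [202. 294. 219. 311.] [[658.8 428.1 170. ]]
side [222.1 373. ] 0.72 [204. 351. 241. 398.] [[573.5 564.  170. ]]
wrist [288.2 235.7] 0.79 [220. 185. 358. 300.] [[578.7 -24.6 170. ]]
[[285. 256.]
 [285. 247.]]
```

View pics/w7.png

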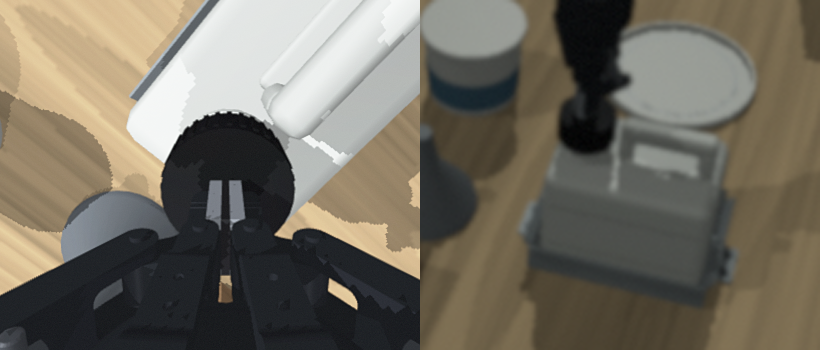

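Call:
carry_out(increments=[[0, 0, -0.01, 0.1], [0, 0, -0.03, 0.2], [0, 0, -0.06, 0.3], [0, 0, -0.09, 0.4], [0.03, 0, -0.12, 0.5], [0.06, 0, -0.14, 0.6], [0.1, 0, -0.14, 0.72], [0.1, 0, -0.14, 0.72], [0.1, 0, -0.14, 0.72], [0.1, 0, -0.14, 0.72]], gripper=1)

```text
t: 15.9
eef_pos: [512.6, -87.7, 307.7]
eef_rot: [0.0, -0.019, 1.0, -0.0]
ft_force: [-0.0, 0.5, 0.2]
finger_gap: 85.5
```

```bash
python3 - <<'E'
from h import *
import pickle
M=tool(); ps={n:grab(n) for n in('top','side','wrist')}; print(M[:3,3].round(1),ctrl.get_state()['ft_force'].round(1),ps['wrist']['fx'])
pickle.dump((M,ps),open('lift.pkl','wb'))
for n in('top','side','wrist'):
    p=ps[n]
    for q in('cap_center','canister_handle'):
        for g,sc,m,r in cut(p,q): 
            e=cv2.minEnclosingCircle(np.argwhere(m)[:,::-1].astype(np.float32)); print(n,q,g.round(1),round(sc,2),r,at(p,[g],170).round(1)[0],at(p,[g],145).round(1)[0],np.round(e[1],1))
    # predicted cap outline for top z=182 and 159, centre 584,-18.5
    th=np.linspace(0,2*np.pi,40)
    for z in(182,159):
        C=[[584+30*np.cos(a),-18.5+30*np.sin(a),z] for a in th]; u=proj(p,C); print('  pred top',z,u.min(0).round(),u.max(0).round())
E
```

```text
[512.6 -87.7 307.7] [ 0.1 -0.  -0.3] 347.5814956805485
top cap_center [140.3 225.8] 0.85 [126. 211. 158. 240.] [585.9 460.6 170. ] [589.1 469.1 145. ] 15.0
top cap_center [310.7 225.5] 0.6 [303. 217. 321. 236.] [583.8 -19.9 170. ] [587.  -22.7 145. ] 11.7
top cap_center [193.3 194.7] 0.51 [187. 189. 202. 202.] [674.3 313.6 170. ] [679.6 318.6 145. ] 6.6
top canister_handle [307.6 252.4] 0.6 [289. 216. 333. 282.] [508.2  -9.5 170. ] [509.6 -12.  145. ] 34.8
  pred top 182 [300. 214.] [321. 236.]
  pred top 159 [299. 216.] [320. 236.]
side cap_center [306.7 168.9] 0.86 [293. 157. 317. 182.] [583.4 -17.3 170. ] [589.5 -43.  145. ] 13.2
side cap_center [209.6 301.2] 0.71 [202. 293. 222. 310.] [658.5 428.3 170. ] [666.6 415.2 145. ] 9.6
side cap_center [221.9 372.5] 0.58 [202. 352. 242. 396.] [574.2 563.1 170. ] [580.  553.9 145. ] 22.0
side canister_handle [326.5 199.5] 0.6 [286. 166. 363. 234.] [507.   69.6 170. ] [510.9  46.4 145. ] 41.2
  pred top 182 [295. 157.] [319. 173.]
  pred top 159 [295. 164.] [318. 180.]
wrist cap_center [354.1 270.1] 0.98 [319. 233. 393. 310.] [584.6 -18.9 170. ] [596.6 -12.9 145. ] 38.1
wrist canister_handle [346.9 178. ] 0.87 [289. 104. 417. 279.] [499.2 -33.2 170. ] [503.8 -28.5 145. ] 102.6
  pred top 182 [323. 244.] [391. 306.]
  pred top 159 [321. 235.] [384. 293.]
```

```bash
python3 - <<'E'
from h import *
import pickle
from scipy.optimize import least_squares as L
M,ps=pickle.load(open('lift.pkl','rb')); p=ps['wrist']
f=lambda x,uv,y:(proj(p,(M[:3,:3]@np.array([x[0],y,x[1]])+M[:3,3])[None])[0]-uv)
for uv,y in(((392,265),42.5),((181,265),-42.5),((413,262),57),((157,265),-57)): print(uv,L(f,[0,0],args=(uv,y)).x.round(1))
inc(584,-18.5,200,2.46)
E
```

```text
(392, 265) [ 11.  -33.4]
(181, 265) [  3.4 -17.6]
(413, 262) [  4.6 -16.6]
(157, 265) [-1.7 -6.7]
inc m [-0.0741  0.0657  0.1071] turn 0.7208 dist 146 psi0 -3.102
```

Call:
carry_out(increments=[[-0.02, 0.02, 0.02, 0.12], [-0.045, 0.04, 0.04, 0.24], [-0.074, 0.066, 0.06, 0.36], [-0.074, 0.066, 0.08, 0.48], [-0.074, 0.066, 0.1, 0.6], [-0.074, 0.066, 0.12, 0.72], [-0.074, 0.066, 0.135, 0.72], [-0.074, 0.066, 0.145, 0.72], [-0.074, 0.066, 0.152, 0.72], [-0.074, 0.066, 0.157, 0.72], [-0.074, 0.066, 0.157, 0.72]], gripper=1)

```text
t: 17.27
eef_pos: [583.7, -18.9, 149.7]
eef_rot: [-0.0, 0.334, 0.942, -0.0]
ft_force: [-0.4, 0.1, 0.3]
finger_gap: 85.1
```

Call:
carry_out(increments=[[0, 0, 0.003, 0], [0, 0, 0.006, 0], [0, 0, 0.009, 0], [0, 0, 0.011, 0], [0, 0, 0.011, 0]])

```text
t: 17.68
eef_pos: [583.7, -19.0, 139.0]
eef_rot: [-0.0, 0.334, 0.942, -0.0]
ft_force: [-0.5, -0.6, -0.1]
finger_gap: 86.0
```

Call:
carry_out(increments=[[0, 0, 0, 0], [0, 0, 0, 0], [0, 0, 0, 0], [0, 0, 0, 0]], gripper=-1, newtons=60)

```text
t: 18.02
eef_pos: [584.2, -19.5, 139.9]
eef_rot: [0.001, 0.335, 0.942, -0.0]
ft_force: [-0.5, -1.8, 4.1]
finger_gap: 59.0
```

Call:
carry_out(increments=[[0, 0, -0.0003, -0.12], [0, 0, -0.0006, -0.24], [0, 0, -0.0009, -0.36], [0, 0, -0.0012, -0.48], [0, 0, -0.0015, -0.6], [0, 0, -0.0018, -0.72], [0, 0, -0.0021, -0.84], [0, 0, -0.0024, -0.96], [0, 0, -0.0027, -1.08], [0, 0, -0.003, -1.2], [0, 0, -0.0033, -1.32], [0, 0, -0.0036, -1.44]])

```text
t: 19.02
eef_pos: [583.3, -18.3, 142.5]
eef_rot: [-0.0, -0.372, 0.928, 0.001]
ft_force: [-0.6, 1.3, -2.1]
finger_gap: 58.8
```

```bash
python3 - <<'E'
from h import *
inc(584,-18.5,142,2.46); s=ctrl.get_state(); print(tool()[:3,3].round(1),s['ft_force'].round(1),s['ft_torque'].round(2),s['finger_gap'],s['joint_positions'].round(2))
p=grab('wrist')
for g,sc,m,r in cut(p,'canister_handle'): print(g.round(1),round(sc,2),r,at(p,[g],150).round())
E
```

```text
inc m [-0.0003 -0.0006  0.0005] turn 1.4447 dist 1 psi0 -2.379
[583.3 -18.3 142.5] [-0.6  1.3 -2.1] [ 0.28  0.05 -0.41] 58.79647626665441 [ 0.71  0.71 -1.04  1.79  0.7   1.06  1.75]
[384.1 121.6] 0.98 [174.   2. 559. 277.] [[510. -32. 150.]]
```

Call:
carry_out(increments=[[0, 0, 0, 0], [0, 0, 0, 0], [0, 0, 0, 0]], gripper=1)

```text
t: 19.37
eef_pos: [584.1, -19.1, 143.0]
eef_rot: [0.0, -0.369, 0.929, -0.0]
ft_force: [0.3, -0.3, -0.4]
finger_gap: 85.3
```

Call:
carry_out(increments=[[0, 0, 0, 0.12], [0, 0, 0, 0.24], [0, 0, 0, 0.36], [0, 0, 0, 0.48], [0, 0, 0, 0.6], [0, 0, 0, 0.72], [0, 0, 0, 0.84], [0, 0, 0, 0.96], [0, 0, 0, 1.08], [0, 0, 0, 1.2], [0, 0, 0, 1.32], [0, 0, 0, 1.44]])

```text
t: 20.37
eef_pos: [584.1, -18.9, 143.3]
eef_rot: [0.001, 0.338, 0.941, -0.0]
ft_force: [-0.1, -0.3, -0.2]
finger_gap: 85.2
```

Call:
carry_out(increments=[[0, 0, 0, 0], [0, 0, 0, 0], [0, 0, 0, 0], [0, 0, 0, 0], [0, 0, 0, 0]], gripper=-1)

```text
t: 20.78
eef_pos: [584.1, -18.8, 143.8]
eef_rot: [0.0, 0.333, 0.943, -0.0]
ft_force: [-3.0, -0.9, 5.9]
finger_gap: 58.8
```

Call:
carry_out(increments=[[0, 0, -0.0003, -0.12], [0, 0, -0.0006, -0.24], [0, 0, -0.0009, -0.36], [0, 0, -0.0012, -0.48], [0, 0, -0.0015, -0.6], [0, 0, -0.0018, -0.72], [0, 0, -0.0021, -0.84], [0, 0, -0.0024, -0.96], [0, 0, -0.0027, -1.08], [0, 0, -0.003, -1.2], [0, 0, -0.0033, -1.32], [0, 0, -0.0036, -1.44]])

```text
t: 21.78
eef_pos: [585.7, -16.9, 148.0]
eef_rot: [0.003, -0.374, 0.928, 0.001]
ft_force: [2.9, 4.8, 2.7]
finger_gap: 58.6
```

```bash
python3 - <<'E'
from h import *
inc(584,-18.5,142,2.46); s=ctrl.get_state(); print(tool()[:3,3].round(1),s['ft_force'].round(1),s['ft_torque'].round(2),s['finger_gap'],s['joint_positions'].round(2))
E
```

```text
inc m [0.0024 0.0001 0.006 ] turn 1.4472 dist 6 psi0 -2.376
[585.7 -16.9 148. ] [2.9 4.8 2.7] [ 0.97 -0.42 -0.5 ] 58.60846168704912 [ 0.71  0.71 -1.04  1.78  0.69  1.07  1.75]
```

Call:
carry_out(increments=[[0, 0, 0, 0], [0, 0, 0, 0], [0, 0, 0, 0]], gripper=1)

```text
t: 22.03
eef_pos: [583.5, -19.5, 146.1]
eef_rot: [-0.001, -0.369, 0.929, -0.0]
ft_force: [-0.5, -0.6, 0.5]
finger_gap: 85.4
```

Call:
carry_out(increments=[[0, 0, 0, 0.12], [0, 0, 0, 0.24], [0, 0, 0, 0.36], [0, 0, 0, 0.48], [0, 0, 0, 0.6], [0, 0, 0, 0.72], [0, 0, 0, 0.84], [0, 0, 0, 0.96], [0, 0, 0, 1.08], [0, 0, 0, 1.2], [0, 0, 0, 1.32], [0, 0, 0, 1.44]])

```text
t: 23.03
eef_pos: [583.6, -19.3, 146.5]
eef_rot: [0.0, 0.338, 0.941, -0.0]
ft_force: [-0.1, -0.0, 0.2]
finger_gap: 85.3
```

```bash
python3 - <<'E'
from h import *
inc(584,-18.5,142,2.46); s=ctrl.get_state(); print(tool()[:3,3].round(1),s['joint_positions'].round(2))
p=grab('side')
for q in('cap_center','canister_handle'):
    for g,sc,m,r in cut(p,q): print(q,g.round(1),round(sc,2),r,at(p,[g],180).round(1)[0])
E
```

```text
inc m [0.0002 0.0008 0.0045] turn -0.0078 dist 5 psi0 2.452
[583.6 -19.3 146.5] [ 0.51  0.56 -0.72  1.8   0.44  0.95  0.49]
cap_center [222.2 372.7] 0.91 [204. 350. 242. 396.] [571.3 567.1 180. ]
cap_center [307.5 168.6] 0.84 [294. 154. 319. 182.] [579.6  -8.8 180. ]
cap_center [209.7 301.1] 0.57 [200. 295. 220. 311.] [655.1 433.  180. ]
cap_center [348.  151.2] 0.4 [312. 129. 376. 172.] [ 497.  -110.9  180. ]
canister_handle [327.3 199.3] 0.9 [288. 167. 364. 233.] [503.8  77.7 180. ]
```

Call:
carry_out(increments=[[0, 0, 0, 0], [0, 0, 0, 0], [0, 0, 0, 0], [0, 0, 0, 0], [0, 0, 0, 0]], gripper=-1)

```text
t: 23.6
eef_pos: [584.6, -18.5, 147.3]
eef_rot: [0.001, 0.334, 0.943, 0.0]
ft_force: [0.4, 0.6, 5.7]
finger_gap: 59.2
```

Call:
carry_out(increments=[[0, 0, -0.0003, -0.12], [0, 0, -0.0006, -0.24], [0, 0, -0.0009, -0.36], [0, 0, -0.0012, -0.48], [0, 0, -0.0015, -0.6], [0, 0, -0.0018, -0.72], [0, 0, -0.0021, -0.84], [0, 0, -0.0024, -0.96], [0, 0, -0.0027, -1.08], [0, 0, -0.003, -1.2], [0, 0, -0.0033, -1.32], [0, 0, -0.0036, -1.44]])

```text
t: 24.6
eef_pos: [583.8, -16.6, 151.3]
eef_rot: [0.001, -0.373, 0.928, 0.001]
ft_force: [-3.4, 4.1, 8.6]
finger_gap: 59.0
```

```bash
python3 - <<'E'
from h import *
inc(584,-18.5,142,2.46); s=ctrl.get_state(); print(tool()[:3,3].round(1),s['ft_force'].round(1),s['ft_torque'].round(2),s['finger_gap'],s['joint_positions'].round(2))
E
```

```text
inc m [ 0.0012 -0.0015  0.0093] turn 1.4469 dist 9 psi0 -2.376
[583.8 -16.6 151.3] [-3.4  4.1  8.6] [ 0.87  0.61 -0.22] 59.01682743037178 [ 0.71  0.7  -1.05  1.78  0.69  1.07  1.76]
```

Call:
carry_out(increments=[[0, 0, -0.001, 0], [0, 0, -0.002, 0], [0, 0, -0.003, 0], [0, 0, -0.004, 0], [0, 0, -0.005, 0], [0, 0, -0.006, 0], [0, 0, -0.006, 0], [0, 0, -0.006, 0]])

```text
t: 25.27
eef_pos: [583.8, -19.0, 156.0]
eef_rot: [-0.0, -0.37, 0.929, -0.0]
ft_force: [-0.7, 1.3, -0.5]
finger_gap: 59.0
```

```bash
python3 - <<'E'
from h import *
s=ctrl.get_state(); print(tool()[:3,3].round(1),s['ft_force'].round(1),s['ft_torque'].round(2),s['finger_gap'])
p=grab('side')
for q in('cap_center','canister_handle'):
    for g,sc,m,r in cut(p,q): print(q,g.round(1),round(sc,2),r)
E
```

```text
[583.8 -19.  156. ] [-0.7  1.3 -0.5] [ 0.19  0.11 -0.03] 58.98539334097521
cap_center [222.1 372.8] 0.92 [201. 350. 242. 396.]
cap_center [209.7 301.7] 0.77 [205. 296. 220. 311.]
cap_center [302.8 165.6] 0.59 [294. 153. 309. 176.]
canister_handle [327.1 198.8] 0.92 [287. 166. 362. 236.]
```

Call:
carry_out(increments=[[0, 0, -0.004, 0], [0, 0, -0.01, 0], [0, 0, -0.016, 0], [0, 0, -0.022, 0], [0, 0, -0.028, 0], [0, 0, -0.036, 0], [0, 0, -0.048, 0], [0, 0, -0.064, 0], [0, 0, -0.08, 0], [0, 0, -0.09, 0], [0, 0, -0.09, 0], [0, 0, -0.09, 0]])

```text
t: 26.42
eef_pos: [584.0, -19.0, 246.6]
eef_rot: [0.0, -0.37, 0.929, -0.0]
ft_force: [-0.1, -0.6, 0.2]
finger_gap: 58.8
```

```bash
python3 - <<'E'
from h import *
s=ctrl.get_state(); print(tool()[:3,3].round(1),s['ft_force'].round(1),s['finger_gap'],s['joint_positions'].round(2))
ps={n:grab(n) for n in('top','side','wrist')}
for n,p in ps.items():
    for q in('cap_center','canister_handle','tub_lid'):
        for g,sc,m,r in cut(p,q): print(n,q,g.round(1),round(sc,2),r,at(p,[g],5).round(1)[0][:2] if q=='tub_lid' else '')
inc(540,-314,245,-2.0)
E
```

```text
[584.  -19.  246.6] [-0.1 -0.6  0.2] 58.791810282185054 [ 0.77  0.61 -1.13  1.69  0.58  1.22  1.83]
top cap_center [140.4 225.5] 0.6 [124. 212. 158. 242.] 
top cap_center [307.9 252.9] 0.48 [288. 218. 337. 283.] 
top canister_handle [308.  253.4] 0.74 [284. 217. 334. 283.] 
top tub_lid [407.3 236.4] 0.68 [383. 212. 428. 266.] [ 566.1 -356.8]
top tub_lid [295.9 260.6] 0.47 [280. 210. 334. 292.] [491.6  12.2]
side cap_center [222.2 372.3] 0.91 [202. 350. 241. 396.] 
side cap_center [305.1 138.6] 0.86 [295. 125. 312. 152.] 
side cap_center [209.9 301. ] 0.77 [200. 291. 218. 311.] 
side canister_handle [325.3 197.1] 0.79 [287. 162. 363. 236.] 
side tub_lid [344.7 150.4] 0.94 [312. 127. 373. 171.] [ 533.4 -311.5]
wrist cap_center [284.7 284.2] 0.76 [204. 198. 365. 369.] 
wrist cap_center [425.3 412.1] 0.46 [422. 405. 433. 420.] 
wrist canister_handle [344.  118.4] 0.95 [215.   1. 467. 234.] 
wrist tub_lid [101.8  16.9] 0.6 [ 19.   0. 176.  43.] [ 597.1 -260.6]
wrist tub_lid [279.8 364.5] 0.55 [230. 356. 338. 373.] [779.1 156.8]
wrist tub_lid [344.  118.7] 0.28 [214.   0. 466. 236.] [496.8 -11.9]
inc m [ 0.2348 -0.1842  0.001 ] turn -0.3834 dist 298 psi0 -2.383
```

Call:
carry_out(increments=[[0.008, -0.006, 0, 0.02], [0.024, -0.019, 0, 0.06], [0.047, -0.037, 0, 0.11], [0.071, -0.055, 0, 0.16], [0.094, -0.074, 0, 0.21], [0.118, -0.092, 0, 0.26], [0.141, -0.11, 0, 0.31], [0.165, -0.129, 0, 0.36], [0.188, -0.147, 0, 0.41], [0.21, -0.165, 0, 0.46], [0.227, -0.178, 0, 0.49], [0.235, -0.184, 0, 0.5]])

```text
t: 28.02
eef_pos: [538.5, -318.6, 245.6]
eef_rot: [-0.0, -0.125, 0.992, -0.0]
ft_force: [0.4, -1.0, -0.1]
finger_gap: 58.9
```

Call:
carry_out(increments=[[0, 0, 0.015, 0], [0, 0, 0.04, 0], [0, 0, 0.07, 0], [0, 0, 0.1, 0], [0, 0, 0.13, 0], [0, 0, 0.155, 0], [0, 0, 0.175, 0], [0, 0, 0.19, 0], [0, 0, 0.2, 0], [0, 0, 0.2, 0], [0, 0, 0.2, 0]])

```text
t: 28.93
eef_pos: [540.3, -313.1, 46.2]
eef_rot: [0.0, -0.129, 0.992, 0.0]
ft_force: [0.8, -0.1, 0.7]
finger_gap: 59.0
```

```bash
python3 - <<'E'
from h import *
s=ctrl.get_state(); M=tool(); print(M[:3,3].round(1),M[:3,2].round(3),s['ft_force'].round(1),s['finger_gap'],s['joint_positions'].round(2))
ps={n:grab(n) for n in('top','side','wrist')}
for n,p in ps.items():
    for q in('cap_center','tub_lid'):
        for g,sc,m,r in cut(p,q): print(n,q,g.round(1),round(sc,2),r,at(p,[g],5).round(1)[0][:2] if q=='tub_lid' else at(p,[g],75).round(1)[0][:2])
for z in(88,98): 
    th=np.linspace(0,6.28,40); u=proj(ps['side'],[[M[0,3]+30*np.cos(a),M[1,3]+30*np.sin(a),z-k] for a in th for k in(0,32)]); print(z,u.min(0).round(),u.max(0).round())
w=ps['wrist']['frame'][60:,60:500]; s=cv2.resize(ps['side']['frame'][80:200,280:400],(360,360),interpolation=cv2.INTER_CUBIC); save(np.hstack([w,s]),'w8.png')
E
```

```text
[ 540.3 -313.1   46.2] [ 0.     0.001 -1.   ] [ 0.8 -0.1  0.7] 58.976435534316245 [ 1.05  0.83 -0.83  1.74  0.75  0.92  1.73]
top cap_center [140.6 225.7] 0.67 [128. 212. 157. 242.] [598.4 492. ]
top tub_lid [390.7 245.7] 0.6 [365. 215. 423. 276.] [ 536.1 -299.2]
side cap_center [222.1 372.4] 0.95 [201. 348. 243. 397.] [596.  527.7]
side cap_center [344.5 134.6] 0.57 [332. 124. 356. 145.] [ 540.3 -303.3]
side tub_lid [342.  151.7] 0.81 [310. 128. 373. 171.] [ 540.1 -302.4]
wrist cap_center [284.4 284.4] 0.81 [205. 198. 368. 368.] [ 541.  -313.6]
wrist tub_lid [282.1 169.6] 0.76 [106.  45. 453. 372.] [ 507.6 -324. ]
88 [335. 123.] [355. 144.]
98 [335. 121.] [356. 141.]
```

View pics/w8.png

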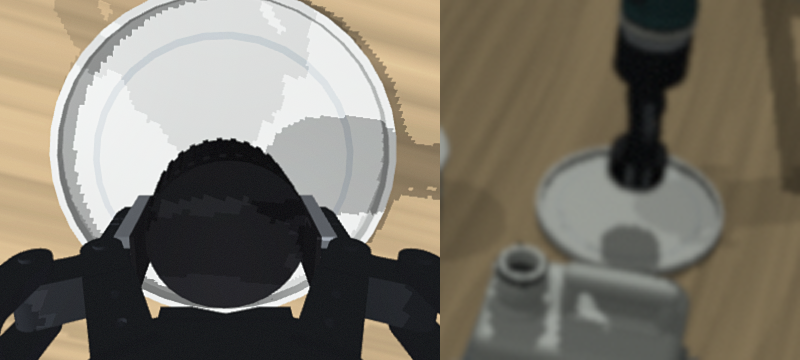

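Call:
carry_out(increments=[[0, 0, 0.01, 0], [0, 0, 0.02, 0], [0, 0, 0.03, 0], [0, 0, 0.037, 0], [0, 0, 0.041, 0], [0, 0, 0.044, 0], [0, 0, 0.046, 0], [0, 0, 0.047, 0], [0, 0, 0.047, 0]])

```text
t: 30.13
eef_pos: [539.9, -314.0, -0.9]
eef_rot: [0.0, -0.129, 0.992, -0.0]
ft_force: [-0.2, 0.2, 0.6]
finger_gap: 58.5
```

Call:
carry_out(increments=[[0, 0, 0.001, 0], [0, 0, 0.002, 0], [0, 0, 0.003, 0], [0, 0, 0.003, 0]])

```text
t: 30.47
eef_pos: [540.0, -314.2, -3.5]
eef_rot: [0.0, -0.129, 0.992, -0.0]
ft_force: [0.2, -0.1, 1.2]
finger_gap: 58.8
```

Call:
carry_out(increments=[[0, 0, 0.0005, 0], [0, 0, 0.001, 0], [0, 0, 0.0015, 0], [0, 0, 0.002, 0], [0, 0, 0.002, 0]])

```text
t: 30.88
eef_pos: [540.3, -314.1, -3.8]
eef_rot: [0.0, -0.129, 0.992, -0.001]
ft_force: [-4.6, 1.0, 14.3]
finger_gap: 58.9
```

Call:
carry_out(increments=[[0, 0, -0.001, 0], [0, 0, -0.001, 0], [0, 0, -0.001, 0], [0, 0, -0.001, 0], [0, 0, -0.001, 0]], gripper=1)

```text
t: 31.3
eef_pos: [539.5, -314.0, -5.3]
eef_rot: [-0.0, -0.129, 0.992, 0.0]
ft_force: [0.3, 0.8, 0.3]
finger_gap: 85.3
```

Call:
carry_out(increments=[[0, 0, -0.01, 0], [0, 0, -0.03, 0], [0, 0, -0.06, 0], [0, 0, -0.1, 0], [0.02, 0, -0.14, 0], [0.06, 0, -0.18, 0], [0.08, 0, -0.22, 0], [0.08, 0, -0.25, 0], [0.08, 0, -0.25, 0], [0.08, 0, -0.25, 0]])

```text
t: 32.13
eef_pos: [463.2, -335.6, 248.9]
eef_rot: [0.002, -0.128, 0.992, -0.003]
ft_force: [0.2, -0.4, -0.5]
finger_gap: 85.4
```

```bash
python3 - <<'E'
from h import *
s=ctrl.get_state(); M=tool(); print(M[:3,3].round(1),s['ft_force'].round(1),s['finger_gap'])
ps={n:grab(n) for n in('top','side','wrist')}
for n,p in ps.items():
    for q,z in(('cap_center',25),('tub_lid',5),('canister_handle',100),('tub_center',60),('funnel_center',50),('glove_box_center',40)):
        for g,sc,m,r in cut(p,q)[:3]: print(n,q,g.round(1),round(sc,2),r,at(p,[g],z).round(1)[0][:2])
    th=np.linspace(0,6.28,40); u=proj(p,[[540+30*np.cos(a),-314+30*np.sin(a),k] for a in th for k in(3,35)]); print('pred cap',u.min(0).round(),u.max(0).round())
save(np.hstack([ps['wrist']['frame'],cv2.resize(ps['side']['frame'][100:260,230:390],(420,420))]),'w9.png')
E
```

```text
[ 463.2 -335.6  248.9] [ 0.2 -0.4 -0.5] 85.44379863876118
top cap_center [140.4 225.2] 0.8 [128. 215. 155. 239.] [606.4 509.6]
top cap_center [193.3 194.6] 0.61 [187. 187. 203. 204.] [705.5 342.7]
top cap_center [397.  244.6] 0.51 [390. 238. 406. 255.] [ 537.9 -313.5]
top tub_lid [395.  244.4] 0.87 [366. 216. 423. 274.] [ 540.1 -313.7]
top canister_handle [308.8 248.2] 0.95 [286. 217. 334. 283.] [524.4 -20.2]
top tub_center [364.9 167.2] 0.79 [346. 145. 390. 190.] [ 785.7 -212.3]
top funnel_center [298.3 178.3] 0.56 [281. 165. 318. 197.] [751.8   3. ]
top glove_box_center [237.5 169.3] 0.71 [208. 149. 270. 190.] [785.5 199. ]
pred cap [386. 234.] [407. 254.]
side cap_center [222.2 372.7] 0.97 [203. 352. 244. 398.] [607.2 509.8]
side cap_center [343.7 146. ] 0.83 [331. 138. 353. 156.] [ 538.2 -308.2]
side tub_lid [342.9 150.4] 0.8 [312. 130. 374. 171.] [ 538.9 -309.4]
side canister_handle [325.4 197. ] 0.94 [289. 161. 363. 234.] [523.  -3.]
side tub_center [261.1 139.9] 0.62 [242. 114. 285. 165.] [ 779.4 -206.4]
side funnel_center [241.6 196.3] 0.57 [222. 169. 265. 216.] [751.2  27.1]
side glove_box_center [205.3 242.1] 0.81 [169. 204. 240. 282.] [783.6 201.6]
pred cap [334. 136.] [353. 156.]
wrist cap_center [284.2 241.8] 0.85 [257. 212. 316. 268.] [ 538.6 -314.7]
wrist tub_lid [283.5 233. ] 0.68 [197. 154. 366. 314.] [ 535.4 -316.5]
wrist tub_lid [498.8 236.8] 0.22 [456. 184. 557. 312.] [473.9 -66.5]
wrist funnel_center [486.9 412.8] 0.51 [475. 403. 499. 420.] [681.5 -19.6]
pred cap [258. 213.] [311. 271.]
```

```bash
python3 -c "
from h import *
s=ctrl.get_state();print(s['t'],abs(s['joint_velocities']).max());print(ctrl.job_done())"
```

```text
33.1833 0.0019154493313004617
the job is handed in; nothing more can be done
None
```

I carried the canister by its handle into the holder and let go. I then unscrewed the cap with three twists of about 1.44 rad each, lifted it free and laid it in the tub lid. I handed the job in at t ≈ 33 s with the arm clear and at rest.

**Last checks:**
- **Cap:** the top, side and wrist cameras put it at about (538, −313) mm, within about 5 mm of the lid's centre. Its outline matches that of a cap lying flat on the lid floor to within 5 pixels. The floor was felt at about 14 N before I let go.
- **Canister:** it still stands in the holder, with its detected outline unchanged during the cap lift. The cameras put its body within about 2 mm of the holder centre in the top view. The side view reads 17 mm off in y, because more of the canister's near side shows from there.
- **Tub, funnel and glove box:** their positions are within 2 mm of the first measurements.

**What went wrong or disagreed:**
- **Failed first cap grip:** the fingers slid over the top of the cap and shut on it, with up to 54 N at the wrist. The cap and canister did not move.
- **Short fingertips:** that contact and the wrist image put the fingertips about 20 mm further back than the description says. I gripped the cap again 22 mm lower and it held (59 mm opening). The handle had probably been held near the top of its bar, reading 19.5 mm on a 22 mm bar.
- **Final check not seen by eye:** I had used all 12 picture views, so the last check rests on the networks' detections and projections. No verdict was reported.

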